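Refit the filter cover and lock its quarter-turn stud

ROBOT

A 6-joint arm with a two-finger parallel gripper is mounted at the origin on a cart in front of the work surface, level with it; the furniture and walls round the work are solid. World frame = base frame: x ahead of the robot, y to its left, z up, the work surface at z = 0. Lengths are in m, angles in rad, forces in N, time in s.
With the tool pointing down it reaches from about 0.325 to 0.85 m from the base axis. Payload 4.4 kg.
Tool frame: the origin (TCP) lies midway between the tips of the shut fingers; the grasp point (between the pads) lies 19 mm behind it (robot.tcp_to_grasp is the distance from the TCP to the grasp point, in m); y points along the fingers, z is the direction in which the jaws open and shut, and the axes are right-handed (so a half turn about y gives the same grasp; the last joint's range is limited). The gripper opens to 94 mm and grips with 3 to 60 N. Pads are 16 mm wide; open, the fingers measure 119 mm over their backs; the gripper's body (75 mm by 177 mm) begins 78 mm behind the grasp point.
Start: joints at [1.026, 0.207, 1.542, -0, 1.393, -0.15], TCP at [0.221, 0.531, 0.205] pointing down, gripper open.
Joint ranges: [-2.73, 2.73], [-0.86, 2.22], [0.23, 2.46], [-1.11, 4.25], [0.08, 2.63], [-2.82, 2.82]. Speed limits (rad/s): [2.79, 2.79, 3.14, 3.14, 3.14, 3.14].

INTERFACE

Orientations are given as a unit quaternion [x, y, z, w].
In Python, from rig import robot, eyes, job gives the robot as it stands.
- The arm moves only by the tool play_rows, never from a script. Its argument "plan" is a list of rows, each a list of 6 numbers: the shift along the tool's x, y, z in units of 40 mm (1.0 is 40 mm), then the turn, a rotation vector about the tool's x, y, z in units of 10 degrees (1.0 is 10 degrees). In form: [[tx, ty, tz, ax, ay, az], ...]. A call has exactly 8 rows; each row is the pose to reach, as a shift and turn from the pose commanded when the call began, along the tool's axes at that moment; what a row does not reach only later rows make up. A row lasts 1/8 s, in which the tool goes at most 62.5 mm and 10.7 degrees, less where a joint would pass 70% of its speed; a pose out of reach is approached as far as the arm can. A call with a gripper value outside its range is refused whole. "gripper" is the opening, from 0 (shut) to 1 (fully open), set as the call begins (left out, the last holds). The fingers move at their own pace and stop on an object; "force" is the grip in N (left out, the last holds). Time passes only in rows, so rows that repeat a pose let the fingers close, or fill a call up. It gives the time, the measured TCP pose, the force and the opening at its end, in the units of the state.
- robot.state(): the state, without advancing time (a new reading comes with each control period).
- eyes.grab_frame(name): name is "scene" or "top" or "wrist"; returns a dict with "frame" (384x512x3 uint8, red, green, blue), "fovy" (degrees; the focal length in pixels is half the picture's height over the tangent of half this angle, whatever the lens; pixels are square), "cx", "cy" (the principal point, pixels), "cam_to_world" (4x4, takes a point from camera to world coordinates). Camera axes: x right, y up, looking along -z (the intrinsics and any distortion apply to the point x, -y, -z); pixel columns grow to the right and rows downward; lengths in m; the calibration is good to about 2 mm. A picture is of the moment at which its call begins. There is no depth.
- job.close_job(): hands the job in, once; it reports no verdict.
Trained networks look in a picture, given as the dict that the camera call returned (one of the last four; its "shot" number tells which), for a name from the list of things; names that differ only in an ending like _2 or _b are one class to them, and where a whole thing is asked for, a point or a joint stands for the part that bears it (a point fixed in the world has none). Each returns a list of dicts, best first, with "conf" (0 to 1); they miss things now and then, are a little off and sometimes report something else, mostly with a low value. They report only what shows in the picture. A call takes as long as a camera call.
- eyes.cut_out(picture, thing): "region" (384x512 bool, what is visible of it) and "box" ([centre column, centre row, width, height] in pixels, round what is visible of it).
- eyes.place_of(picture, thing): "xy" ([column, row] in pixels: a listed point, or the origin of a listed thing).
The state is a dict: "time_s": time; "joint_positions": joint angles; "dq": joint speeds; "effort": joint torques, N m; "tool_pos": TCP position; "eef_rot": TCP orientation; "force": force on the tool from outside, world axes, zero at the start; "moment": the same for the moment, N m; "finger_gap": finger opening in m.
Only numpy, scipy, OpenCV 4.12 (cv2) and the standard library are available. Lean on these libraries where they do the work, as an engineer would, in place of code of your own. Each camera call takes 0.05 s, during which the arm holds its last target.

TASK

The grill's fume filter has been changed: put the access cover back on the filter unit so that it lies flat and fully home over the bay, feel for the slot under it with the sprung stud, push the stud in to the bottom and turn it a quarter turn clockwise until it locks, then let go. Do not force it (more than about 4 kg of push on the cover bends the fastener), and leave the other things on the counter where they are.

Things in the scene. Friction and masses are not known exactly. Their poses are not given: they have to be found in the camera images.
- filter_unit: fume filter unit: fixed steel box, 190 (its x) x 290 (its y) x 85 mm high. Origin on the counter under the centre of the bay; x away from the robot at yaw 0, z up; box from x -95 to 95, y -205 to 85 mm. The bay is an opening in the flat deck, 87 (x) x 111 (y) mm, centred on the origin. In its middle, 12 to 19 mm below the deck, a brass receptacle has a 6 mm wide slot roughly along the unit's y.
- bay (a point): centre of the bay opening at deck level (85 mm above the counter); axes as the filter unit. The receptacle below it sits on an adjusting screw: as last set by hand it stands up to 3 mm higher or lower than the middle of its range, and its slot is turned up to 0.35 rad either way from the unit's y axis, which no measurement gives.
- cover: loose grey cover, 0.28 kg with stud, right way up: plate 104 (x) x 128 (y) x 4 mm, under it a tapered skirt 14 mm deep (1 to 3 mm play each side in the bay). Origin: middle, at the skirt's lower edge; plate from z = 14 to 18 mm. Home, the plate lies on the deck (origin 14 mm below it), long side along the unit's y, either way round. Green marks on its y axis = open, red on its x axis = locked.
- wing (a point): middle of the stud's grip, on the cover's centre: black upright wing 11 mm thick (grip across it), 42 long, 24 tall, white line on top, on a round collar 48 mm across. Point 12 mm above the collar's top, 12 below the wing's top, 55 above the cover's origin (stud out). y along the wing, z up. The cover can be carried by the wing; fingertips on the collar push the stud down.
- stud (a joint): turn of the stud in the cover, rad, clockwise from above positive: 0 = wing along the cover's y; free from -0.5 to 2.2 with slight friction; starts at 0.5 to 0.9. Its cross pin lies along the wing and enters the slot only within about 0.1 rad of the slot's own angle (anywhere from -0.35 to 0.35); elsewhere it lands on the jaws after 1 to 7 mm of push. It locks 1.3 to 1.7 clockwise of the slot.
- plunge (a joint): push of the stud, m: 0 = out (spring 5 N, plus 0.45 N per mm). In the slot, cover home, it bottoms hard at 12 to 18.5 mm, as the receptacle is set. Turning, the pin must pass below a ridge 0.85 rad from the slot, cleared only in the last 2 mm above the bottom; a stop ends the turn at 1.75. Let go at 1.3 or more, the spring lifts the pin 4 to 5 mm into its seat: locked, still 7 to 14 mm in. Else it springs out.
- timer: white kitchen timer, 66 x 66 x 20 mm, bystander on the counter; origin in the middle of its underside.
- scraper: bench scraper with a green handle, 106 x 150 x 16 mm, bystander; origin in the middle of its underside.
- order_pad: brown ring-bound order pad, 148 x 109 x 13 mm, bystander; origin in the middle of its underside.
- steel_cup: upright cup, 61 mm across, 100 mm tall, bystander behind the filter unit; origin in the middle of its underside.
- tape_roll: roll of masking tape lying flat, 103 mm across, 25 mm high, bystander; origin in the middle of its underside.

How it is judged:
By the outcome, as a careful person would: the job done as asked, in the order asked, and still so for the second after the job is handed in, with the robot touching nothing.
It also fails if it takes over 56 s, if anything falls off the work surface, if the arm or the gripper's body presses on something with over 40 N, if the wrist force passes 120 N, or if a joint passes its speed limit or range.

## Working session

There is one attempt and no reset: what is moved stays moved. The work goes in short steps, Python scripts to look and compute and a tool call to move; the robot and the scene stay as the last step left them, time stands still between calls to the robot, and variables do not carry over. Pictures are saved under pics/ and viewed, and the job is handed in when it is done.

Besides the shell and the picture viewer there is one more tool, called after "Call:" as name([rows], argument=value, ...), one row to a line, values as JSON. play_rows: Moves the arm, as the interface text tells. Its arguments: {"type":"object","properties":{"plan":{"type":"array"},"gripper":{"type":"number"},"force":{"type":"number"}},"required":["plan"]}

```bash
ls; mkdir -p pics; python3 - <<'E'
from rig import robot, eyes, job
import cv2,json
s=robot.state();print({k:(v if not hasattr(v,'tolist') else v.tolist()) for k,v in s.items()})
print(robot.tcp_to_grasp)
for n in ("scene","top"):
    p=eyes.grab_frame(n);cv2.imwrite(f"pics/{n}0.png",p["frame"][:,:,::-1])
    print(n,p["fovy"],p["cx"],p["cy"],p["cam_to_world"],[k for k in p])
    for t in ("filter_unit","bay","cover","wing","steel_cup","timer","scraper","order_pad","tape_roll"):
        try:
            print(t,[(d["xy"],round(d["conf"],2)) for d in eyes.place_of(p,t)][:3])
        except Exception as e: print(t,e)
E
```

```text
pics
{'time_s': 0.0, 'joint_positions': [1.0254943886562564, 0.2074460763806894, 1.5429063040605018, -1.719237734738777e-05, 1.3934971147459334, -0.1504652902044753], 'dq': [-0.0020500720314403477, 0.0006842096087607069, -0.00019995101100052048, -0.0009467578326682693, -0.0019950247181030204, 0.0014489763720376984], 'effort': [0.0008493634595652111, -37.08818435668945, -28.141703009605408, 0.0699124694801867, 0.03622913500294089, -0.00014650278899352998], 'tool_pos': [0.22076072700565502, 0.5300766454315549, 0.2042986077338413], 'eef_rot': [0.6941240135506987, -0.13895607932785806, 0.13842329453676883, -0.6926197032713453], 'force': [-0.12688084895864615, 0.08452769180667785, 0.1985884939446625], 'moment': [0.006979911423636261, 0.019150039230584587, -0.02543623542279223], 'finger_gap': 0.0938008130798197}
0.0188
scene 47.34654993765932 257.6763907280524 186.8619561545059 [[-0.73926942  0.31584181 -0.59474758 -0.56196159]
 [-0.67322659 -0.36723614  0.64179715  1.25286762]
 [-0.01570643  0.87486089  0.48411955  0.98326186]
 [ 0.          0.          0.          1.        ]] ['frame', 
[... 301 characters left out ...]
, 268.6], 0.62)]
order_pad [([232.8, 216.7], 0.22)]
tape_roll [([217.8, 255.6], 0.8)]
top 47.596821422815495 258.6565695948406 188.08778612998518 [[ 0.00629171  0.99853134 -0.0538106   0.47281588]
 [-0.99988568  0.00702188  0.01339106  0.06531921]
 [ 0.01374924  0.0537202   0.99846137  1.47383138]
 [ 0.          0.          0.          1.        ]] ['frame', 'fovy', 'cx', 'cy', 'cam_to_world', 'shot']
filter_unit [([209.1, 193.0], 0.81)]
bay [([209.4, 192.8], 0.73)]
cover [([331.1, 222.3], 0.89)]
wing [([332.2, 220.9], 0.7)]
steel_cup [([265.4, 135.5], 0.81)]
timer [([395.2, 235.5], 0.89)]
scraper []
order_pad [([114.5, 231.2], 0.81)]
tape_roll [([146.9, 239.4], 0.7), ([210.0, 192.0], 0.47)]
```

View pics/top0.png

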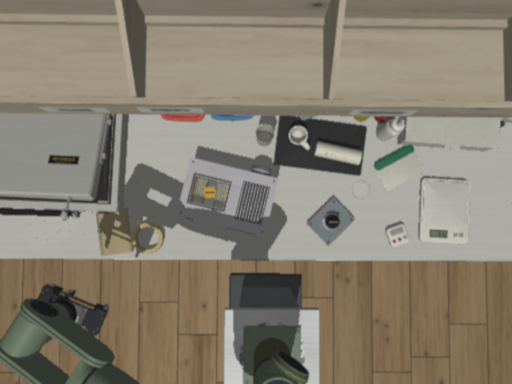

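View pics/scene0.png

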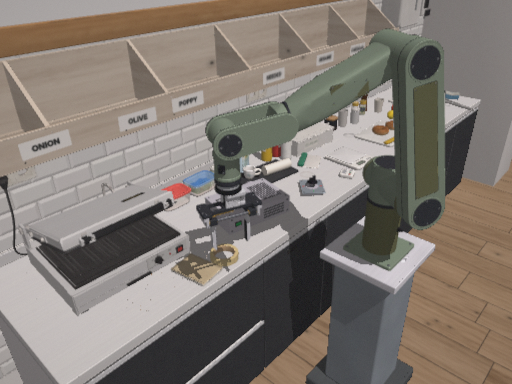

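The top view shows the unit at about (228,197) with its bay at (209,192), the cover at (331,221) turned roughly 45°, and the arm at the lower left. I'll work out positions next.

```bash
cat > h.py <<'E'
from rig import robot, eyes, job
import cv2,numpy as np
from scipy.spatial.transform import Rotation as R
def ray(p,uv):
    f=p["frame"].shape[0]/2/np.tan(np.radians(p["fovy"])/2)
    d=np.array([(uv[0]-p["cx"])/f,-(uv[1]-p["cy"])/f,-1.])
    T=np.array(p["cam_to_world"]);return T[:3,3],T[:3,:3]@d
def at_z(p,uv,z):
    o,d=ray(p,uv);return o+d*(z-o[2])/d[2]
def proj(p,X):
    T=np.array(p["cam_to_world"]);c=T[:3,:3].T@(np.asarray(X)-T[:3,3])
    f=p["frame"].shape[0]/2/np.tan(np.radians(p["fovy"])/2)
    return np.array([p["cx"]+f*c[0]/-c[2],p["cy"]-f*c[1]/-c[2]])
def pose():
    s=robot.state();return np.array(s["tool_pos"]),R.from_quat(s["eef_rot"]),s
E
python3 - <<'E'
from h import *
p=eyes.grab_frame("top")
for uv,z,n in [((209.4,192.8),.085,"bay"),((331.1,222.3),0,"cover"),((332.2,220.9),.055,"wing"),((265.4,135.5),0,'cup')]:print(n,at_z(p,uv,z).round(4))
im=p["frame"]
for n,(x,y) in {"a":(165,145),"b":(295,175)}.items():
    c=im[y:y+100,x:x+130,::-1];cv2.imwrite(f"pics/crop_{n}.png",cv2.resize(c,None,fx=6,fy=6,interpolation=cv2.INTER_CUBIC))
for t in ("filter_unit","cover"):
    for d in eyes.cut_out(p,t)[:1]:
        m=d["region"].astype(np.uint8);cs,_=cv2.findContours(m,0,2);c=max(cs,key=cv2.contourArea);print(t,d["conf"],cv2.minAreaRect(c))
        b=cv2.boxPoints(cv2.minAreaRect(c));print([at_z(p,q,.085 if t[0]=='f' else .018).round(3)[:2] for q in b])
P,r,s=pose();print(r.as_matrix().round(3))
p=eyes.grab_frame("wrist");cv2.imwrite("pics/wrist0.png",p["frame"][:,:,::-1]);T=np.array(p["cam_to_world"]);print(r.as_matrix().T@T[:3,:3],r.as_matrix().T@(T[:3,3]-P),p["fovy"])
E
```

```text
bay [0.5315 0.2036 0.085 ]
cover [ 0.438  -0.2003  0.    ]
wing [ 0.4439 -0.194   0.055 ]
cup [0.7322 0.0237 0.    ]
filter_unit 0.88 ((227.57647705078125, 193.4058837890625), (92.62931823730469, 68.65850067138672), 12.52880859375)
[array([0.454, 0.312]), array([0.669, 0.268]), array([ 0.606, -0.022]), array([0.392, 0.024])]
cover 0.92 ((330.2500305175781, 221.25003051757812), (30.405588150024414, 38.18376159667969), 45.0)
[array([ 0.432, -0.113]), array([ 0.523, -0.204]), array([ 0.452, -0.276]), array([ 0.361, -0.185])]
[[ 0.923 -0.     0.385]
 [-0.385 -0.     0.923]
 [-0.    -1.    -0.   ]]
[[-7.21566755e-04 -9.64115003e-01 -2.65483974e-01]
 [-4.15443102e-05  2.65484072e-01 -9.64115245e-01]
 [ 9.99999739e-01 -6.84644160e-04 -2.31617973e-04]] [-0.0778824  -0.17943595 -0.00046576] 68.17174878615808
```

View pics/crop_a.png

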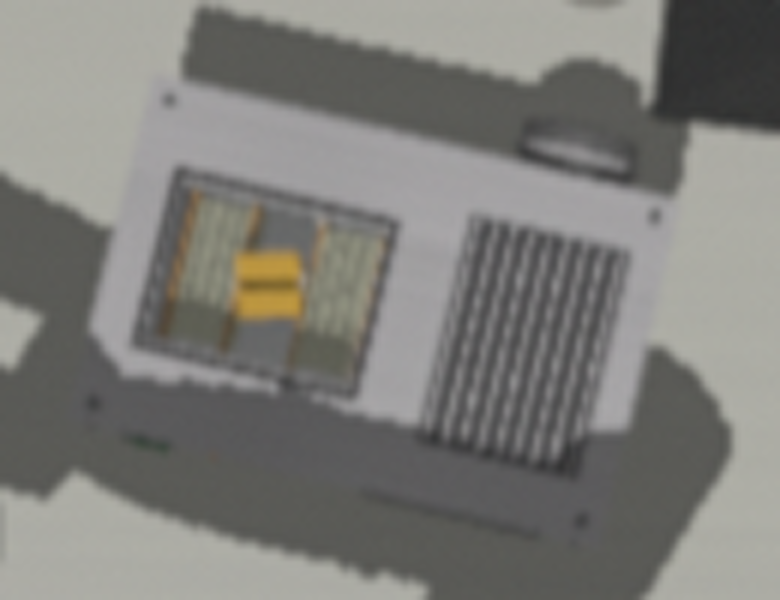

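View pics/crop_b.png

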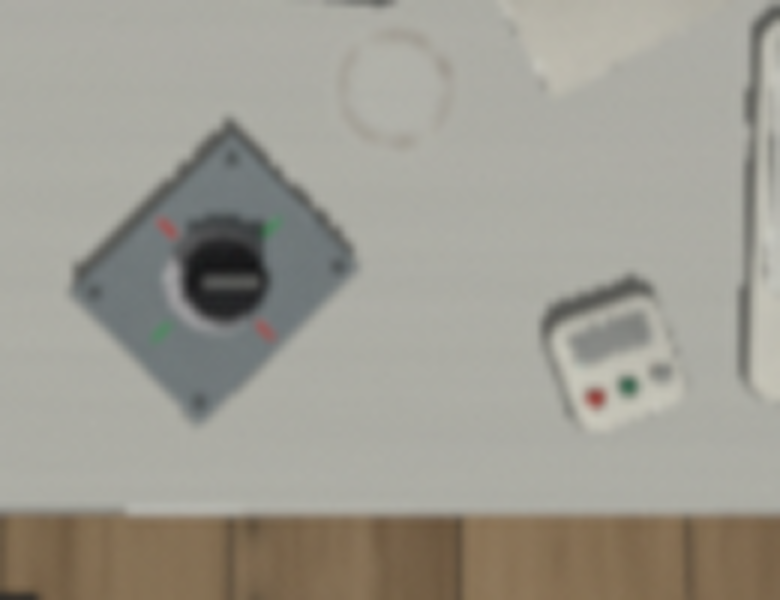

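View pics/wrist0.png

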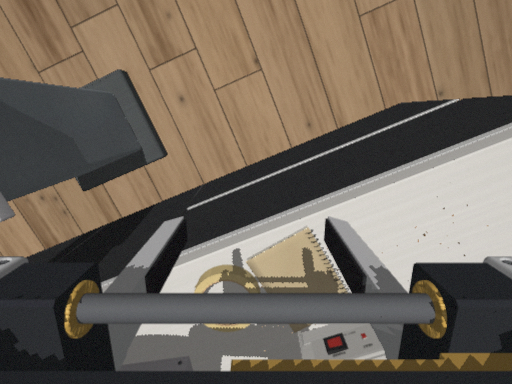

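Views and geometry are clear: the unit's yaw is about -12.5°, the slot lies close to world y, the cover's yaw is about 45°, and the wing lies along world y. Next I move over the bay for a close look, turning the tool on the way.

```bash
cat >> h.py <<'E'
def go(target,heading=None):
    """units from the present pose to target TCP with tool down, tool x at heading (deg)"""
    P,r,s=pose();d=r.inv().apply(np.asarray(target)-P)/0.04
    if heading is None: m=r.as_matrix();heading=np.degrees(np.arctan2(m[1,0],m[0,0]))
    h=np.radians(heading);x=np.array([np.cos(h),np.sin(h),0]);y=np.array([0,0,-1.]);z=np.cross(x,y)
    Rt=R.from_matrix(np.c_[x,y,z]);a=(r.inv()*Rt).as_rotvec();print("t",s["time_s"],"units",d.round(3),np.degrees(a/10).round(3),"force",np.round(s["force"],2),"gap",round(s["finger_gap"],4));return d
E
python3 -c "
from h import *
go([.52,.21,.27],-90)"
```

```text
t 1.2 units [ 9.98  -1.613 -4.529] [0.    6.738 0.   ] force [ 0.99 -0.28  0.65] gap 0.0942
```

Call:
play_rows([
  [1.0, -0.4, -0.45, 0, 0.8, 0],
  [2.4, -0.8, -1.1, 0, 1.7, 0],
  [3.8, -1.2, -1.7, 0, 2.6, 0],
  [5.2, -1.6, -2.4, 0, 3.5, 0],
  [6.6, -1.6, -3.0, 0, 4.5, 0],
  [8.0, -1.6, -3.6, 0, 5.4, 0],
  [9.2, -1.6, -4.2, 0, 6.2, 0],
  [10.0, -1.6, -4.5, 0, 6.75, 0],
])

```text
time_s: 2.2
tool_pos: [0.5226, 0.2084, 0.2695]
eef_rot: [0.498, -0.502, 0.502, -0.498]
force: [0.4, 0.2, 0.5]
finger_gap: 0.0938
```

```bash
cat > look.py <<'E'
from h import *
import sys
n=sys.argv[1]
P,r,s=pose();print("TCP",P.round(4),"z",r.as_matrix().round(3).tolist())
p=eyes.grab_frame("wrist");cv2.imwrite(f"pics/{n}.png",p["frame"][:,:,::-1])
cv2.imwrite(f"pics/{n}_x.png",cv2.resize(p["frame"][:,:,::-1],(800,600),interpolation=cv2.INTER_CUBIC))
import pickle;pickle.dump(p,open(f"pics/{n}.pkl","wb"))
for a in sys.argv[2:]:
    t,z=a.split(":")
    for d in eyes.place_of(p,t)[:2]: print(t,np.round(d["xy"],1),round(d["conf"],2),at_z(p,d["xy"],float(z)).round(4))
E
python3 look.py bay1 bay:.085 filter_unit:0
```

```text
TCP [0.5226 0.2084 0.2695] z [[-0.008, 0.0, 1.0], [-1.0, -0.0, -0.008], [0.0, -1.0, 0.0]]
bay [267.1 174.5] 0.6 [0.5375 0.2059 0.085 ]
filter_unit [264.  165.6] 0.8 [0.536 0.202 0.   ]
```

View pics/bay1_x.png

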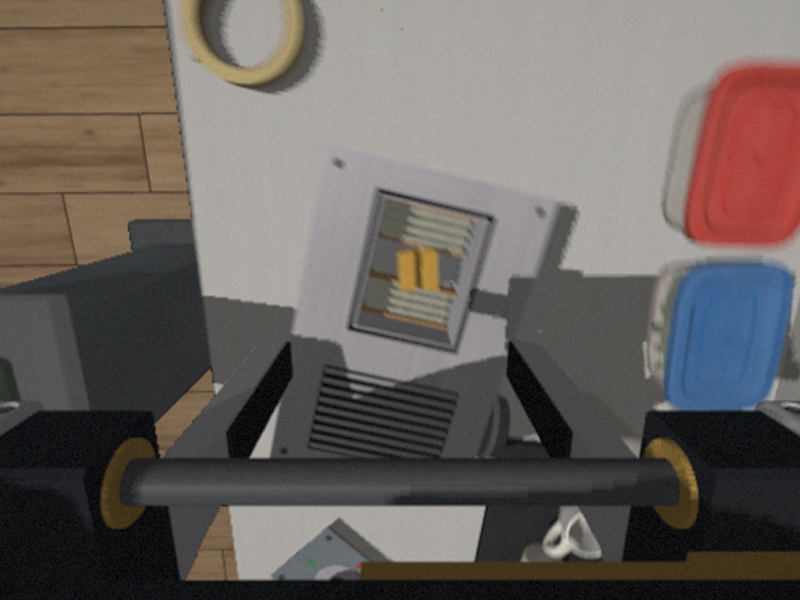

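The bay is at about (422,270) in the enlarged view, with corners (380,188), (495,217), (457,352), (350,327). The brass slot is nearly vertical at (418,270). Now I measure these precisely.

```bash
python3 - <<'E'
from h import *
import pickle
p=pickle.load(open("pics/bay1.pkl","rb"));im=p["frame"]
c=im[90:240,195:345,::-1];cv2.imwrite("pics/bayc.png",cv2.resize(c,(600,600),interpolation=cv2.INTER_CUBIC))
E
```

```text
(no output)
```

View pics/bayc.png

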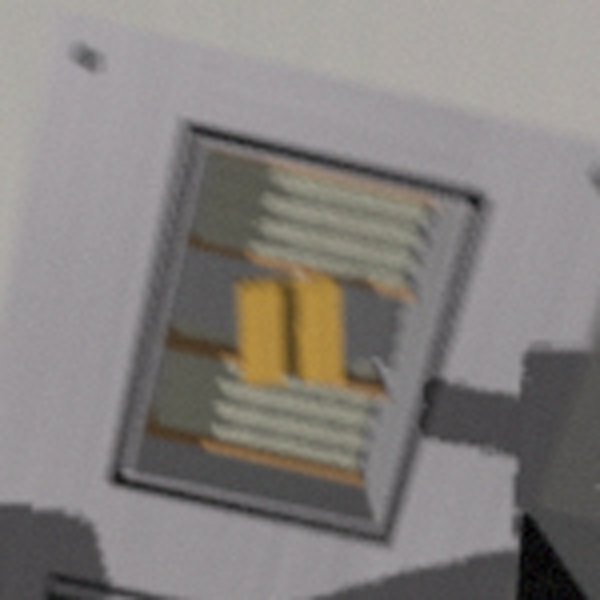

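```bash
python3 - <<'E'
from h import *
import pickle
p=pickle.load(open("pics/bay1.pkl","rb"))
f=lambda q:(195+(q[0]+.5)/4-.5,90+(q[1]+.5)/4-.5)
C=np.array([at_z(p,f(q),.085)[:2] for q in [(188,120),(492,192),(388,545),(110,482)]])
print(C.round(4),C.mean(0).round(4))
for i in range(4):
    d=C[(i+1)%4]-C[i];print(np.linalg.norm(d).round(4),np.degrees(np.arctan2(d[1],d[0])).round(2))
for a,b in [((235,285),(244,385)),((341,280),(346,380)),((287,285),(294,380)),((278,283),(284,383)),((300,283),(303,380))]:
    A,B=at_z(p,f(a),.073),at_z(p,f(b),.073);d=A-B;print(A.round(4),B.round(4),((A+B)/2).round(4),np.degrees(np.arctan2(d[1],d[0])).round(2))
E
```

```text
[[0.5055 0.276 ]
 [0.6013 0.2532]
 [0.5716 0.1333]
 [0.4767 0.157 ]] [0.5388 0.2049]
0.0985 -13.41
0.1235 -103.91
0.0979 166.0
0.1225 76.38
[0.5196 0.2221 0.073 ] [0.5224 0.1875 0.073 ] [0.521  0.2048 0.073 ] 94.58
[0.555  0.2235 0.073 ] [0.5573 0.189  0.073 ] [0.5561 0.2063 0.073 ] 93.74
[0.537  0.2219 0.073 ] [0.5395 0.1892 0.073 ] [0.5382 0.2055 0.073 ] 94.35
[0.534  0.2226 0.073 ] [0.5361 0.1881 0.073 ] [0.535  0.2054 0.073 ] 93.46
[0.5413 0.2226 0.073 ] [0.5426 0.1891 0.073 ] [0.5419 0.2059 0.073 ] 92.11
```

Bay centre is about (0.5385, 0.205), yaw about -13.7°. The slot heading is about 93.7°, so the stud angle at the slot is about -0.30. Next I move over the cover.

```bash
python3 -c "
from h import *
go([.444,-.194,.18],-90)"
```

```text
t 2.35 units [10.099  2.228 -1.902] [ 0.004 -0.024 -0.001] force [ 0.39 -0.73  0.21] gap 0.0938
```

Call:
play_rows([
  [1.0, 0, -0.2, 0, 0, 0],
  [2.4, 0.2, -0.5, 0, 0, 0],
  [3.9, 0.5, -0.7, 0, 0, 0],
  [5.4, 0.9, -1.0, 0, 0, 0],
  [6.9, 1.3, -1.3, 0, 0, 0],
  [8.3, 1.7, -1.6, 0, 0, 0],
  [9.4, 2.1, -1.8, 0, 0, 0],
  [10.1, 2.2, -1.9, 0, 0, 0],
])

```text
time_s: 3.35
tool_pos: [0.4431, -0.1929, 0.1804]
eef_rot: [-0.5, 0.501, -0.499, 0.5]
force: [0.7, 0.6, 0.1]
finger_gap: 0.0936
```

```bash
python3 look.py cov1 cover:0 wing:.055
```

```text
TCP [ 0.4431 -0.1929  0.1804] z [[-0.001, -0.002, 1.0], [-1.0, 0.002, -0.001], [-0.002, -1.0, -0.002]]
cover [254.8 174.2] 0.8 [ 0.4415 -0.1937  0.    ]
wing [256.8 185. ] 0.78 [ 0.4439 -0.1941  0.055 ]
```

View pics/cov1_x.png

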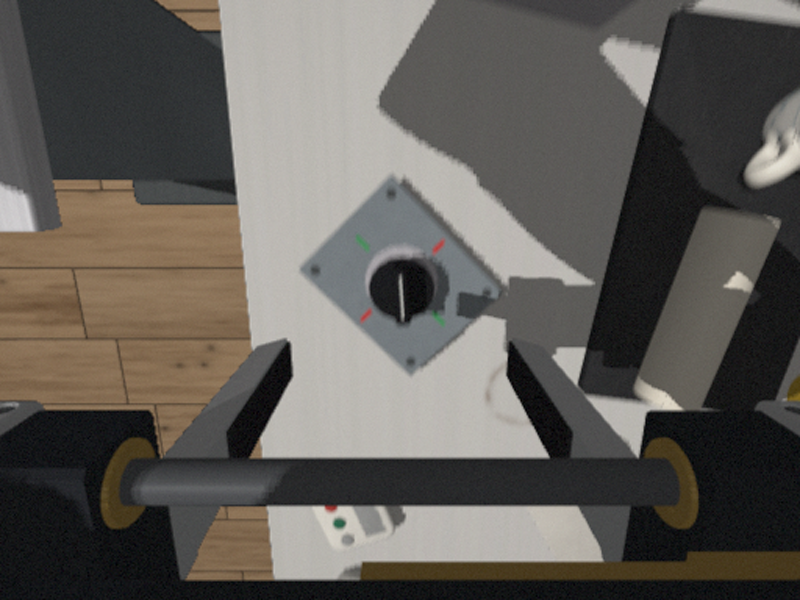

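The cover is centred at about (402,280). The white line runs (401,272) to (405,320), the green marks are at (362,243) and (439,320), and the red marks are at (439,246) and (365,316).

```bash
python3 - <<'E'
from h import *
import pickle
p=pickle.load(open("pics/cov1.pkl","rb"));im=p["frame"]
hsv=cv2.cvtColor(im,cv2.COLOR_RGB2HSV).astype(int);H,S,V=hsv[...,0],hsv[...,1],hsv[...,2]
roi=np.zeros(H.shape,bool);roi[110:245,190:325]=1
for n,m in {"green":(H>45)&(H<85)&(S>90),"red":((H<8)|(H>172))&(S>90)}.items():
    k,l,st,ce=cv2.connectedComponentsWithStats((m&roi).astype(np.uint8))
    L=[(st[i,4],ce[i]) for i in range(1,k) if st[i,4]>5];L.sort(key=lambda a:-a[0])
    w=[at_z(p,c,.018)[:2] for _,c in L[:2]];print(n,L[:3],w);d=w[0]-w[1];print(np.degrees(np.arctan2(d[1],d[0])),(w[0]+w[1])/2)
m=np.zeros_like(roi);m[165:212,245:270]=1
b=(V>125)&(S<40)&m
k,l,st,ce=cv2.connectedComponentsWithStats(b.astype(np.uint8))
for i in range(1,k):
  if st[i,4]>20:
    ys,xs=np.where(l==i);vx,vy,x0,y0=cv2.fitLine(np.c_[xs,ys].astype(np.float32),2,0,.01,.01).ravel()
    a,c=at_z(p,(x0-10*vx,y0-10*vy),.067),at_z(p,(x0+10*vx,y0+10*vy),.067);d=a-c;print(st[i],"line heading",np.degrees(np.arctan2(d[1],d[0])),((a+c)/2).round(4))
cv2.imwrite("pics/wingc.png",cv2.resize(im[130:230,205:305,::-1],(600,600),interpolation=cv2.INTER_CUBIC))
E
```

```text
green [(np.int32(27), array([231.81481481, 155.33333333])), (np.int32(23), array([279.91304348, 202.91304348]))] [array([ 0.41382193, -0.16651284]), array([ 0.47334073, -0.22693124])]
134.57025551627015 [ 0.44358133 -0.19672204]
red [(np.int32(27), array([280.03703704, 157.55555556])), (np.int32(26), array([234. , 201.5]))] [array([ 0.47219344, -0.16922765]), array([ 0.41527954, -0.22506151])]
44.451167574527666 [ 0.44373649 -0.19714458]
[256 177   3  26  37] line heading 93.66930794610319 [ 0.4437 -0.1969  0.067 ]
[247 205   6   7  23] line heading 134.3563683129985 [ 0.4358 -0.2169  0.067 ]
[261 204   9   8  34] line heading -135.99164688796358 [ 0.4535 -0.2174  0.067 ]
```

View pics/wingc.png

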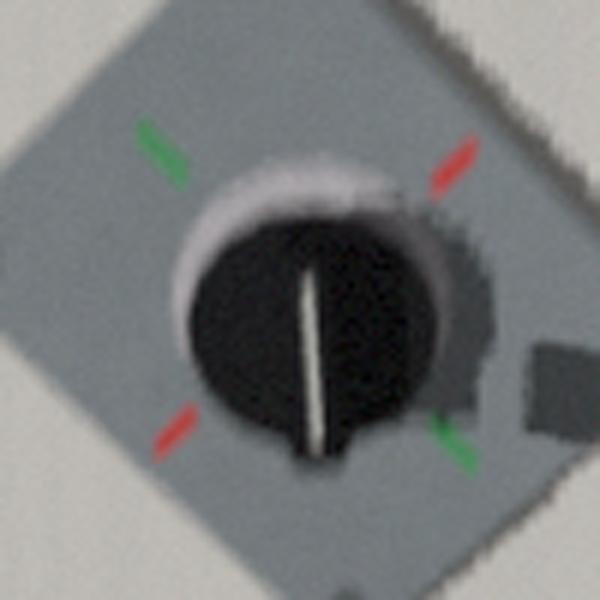

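```bash
python3 -c "
from h import *
go([.4437,-.197,.047],-86.3)"
```

```text
t 3.5 units [ 0.118  3.357 -0.009] [ 0.001 -0.384 -0.007] force [ 0.27  0.07 -0.04] gap 0.0943
```

Call:
play_rows([
  [0.1, 0.3, 0, 0, -0.38, 0],
  [0.12, 0.9, 0, 0, -0.38, 0],
  [0.12, 1.5, 0, 0, -0.38, 0],
  [0.12, 2.1, 0, 0, -0.38, 0],
  [0.12, 2.6, 0, 0, -0.38, 0],
  [0.12, 3.0, 0, 0, -0.38, 0],
  [0.12, 3.25, 0, 0, -0.38, 0],
  [0.12, 3.35, 0, 0, -0.38, 0],
], gripper=0.45, force=25)

```text
time_s: 4.5
tool_pos: [0.4444, -0.1973, 0.0472]
eef_rot: [-0.516, 0.484, -0.483, 0.516]
force: [0.8, -0.1, -0.5]
finger_gap: 0.0419
```

```bash
python3 -c "
from h import *
go([.4437,-.197,.047],-86.3)"; python3 look.py cov2
```

```text
t 4.5 units [-0.01   0.005 -0.018] [ 0.001  0.003 -0.002] force [ 0.84 -0.1  -0.54] gap 0.0419
TCP [ 0.4444 -0.1973  0.0472] z [[0.065, -0.0, 0.998], [-0.998, 0.0, 0.065], [-0.0, -1.0, -0.0]]
```

View pics/cov2_x.png

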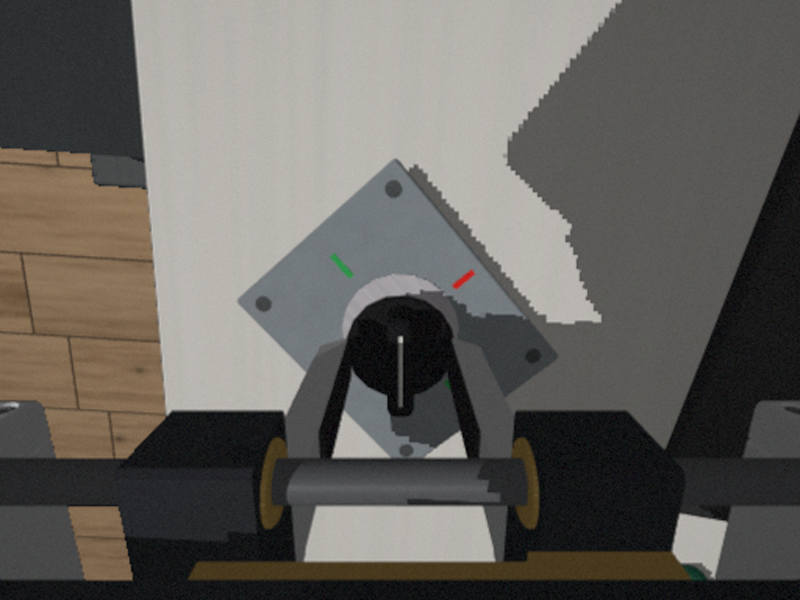

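The wing stands upright at (400,375), straddled and aligned with the fingers. I close and start a small lift in the last rows.

Call:
play_rows([
  [0, 0, 0, 0, 0, 0],
  [0, 0, 0, 0, 0, 0],
  [0, 0, 0, 0, 0, 0],
  [0, 0, 0, 0, 0, 0],
  [0, 0, 0, 0, 0, 0],
  [0, -0.15, 0, 0, 0, 0],
  [0, -0.5, 0, 0, 0, 0],
  [0, -1.0, 0, 0, 0, 0],
], gripper=0, force=30)

```text
time_s: 5.55
tool_pos: [0.4436, -0.1974, 0.0877]
eef_rot: [0.516, -0.484, 0.483, -0.516]
force: [-0.1, -0.5, -3.4]
finger_gap: 0.0109
```

```bash
python3 look.py cov3;  python3 -c "
from h import *
go([.5385,.205,.26],-144.5)"
```

```text
TCP [ 0.4436 -0.1974  0.0877] z [[0.064, -0.002, 0.998], [-0.998, 0.001, 0.064], [-0.001, -1.0, -0.002]]
t 5.6 units [-9.915 -4.243  2.975] [-2.500e-02  5.819e+00  4.000e-03] force [ 0.49  0.58 -0.91] gap 0.0107
```

View pics/cov3_x.png

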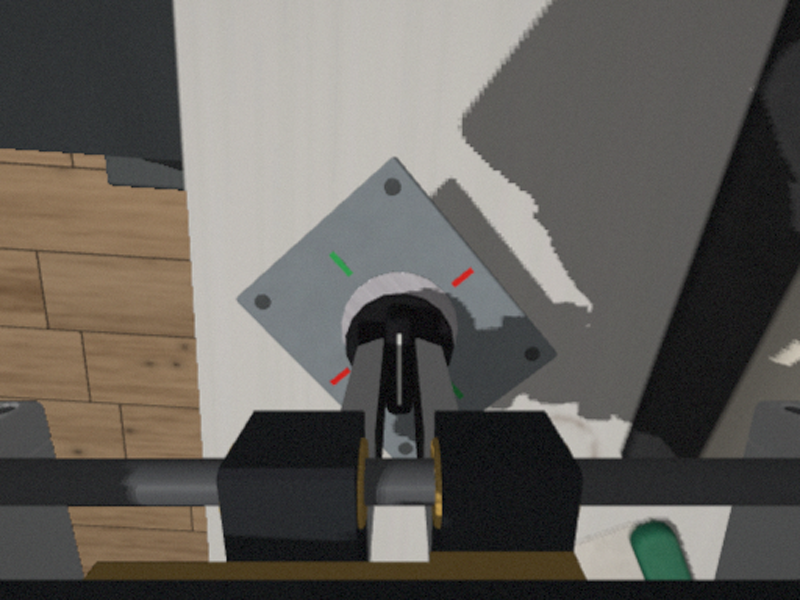

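The cover is held level and its marks have not moved. I carry it to the bay over two calls while turning 58°.

Call:
play_rows([
  [-0.1, -0.6, 0.05, 0, 0.1, 0],
  [-0.5, -1.3, 0.15, 0, 0.4, 0],
  [-1.1, -2.0, 0.3, 0, 0.8, 0],
  [-1.8, -2.4, 0.5, 0, 1.2, 0],
  [-2.6, -2.5, 0.8, 0, 1.7, 0],
  [-3.4, -2.5, 1.0, 0, 2.2, 0],
  [-4.2, -2.5, 1.25, 0, 2.7, 0],
  [-5.0, -2.5, 1.5, 0, 3.2, 0],
])

```text
time_s: 6.6
tool_pos: [0.4913, 0.0067, 0.1876]
eef_rot: [0.362, -0.608, 0.608, -0.362]
force: [-0.7, 0.5, -2.0]
finger_gap: 0.011
```

```bash
 python3 -c "
from h import *
go([.5385,.205,.18],-144.5)"
```

```text
t 6.6 units [-4.921  0.189 -1.327] [-1.000e-03  2.601e+00 -0.000e+00] force [-0.65  0.5  -2.03] gap 0.011
```

Call:
play_rows([
  [-0.8, 0, -0.2, 0, 0.5, 0],
  [-1.6, 0, -0.45, 0, 1.0, 0],
  [-2.4, 0, -0.65, 0, 1.4, 0],
  [-3.2, 0, -0.85, 0, 1.8, 0],
  [-3.9, 0, -1.05, 0, 2.2, 0],
  [-4.5, 0.05, -1.2, 0, 2.45, 0],
  [-4.8, 0.1, -1.3, 0, 2.6, 0],
  [-4.92, 0.19, -1.33, 0, 2.6, 0],
])

```text
time_s: 7.6
tool_pos: [0.5377, 0.2047, 0.1797]
eef_rot: [0.217, -0.673, 0.673, -0.217]
force: [0.4, 0.3, -2.4]
finger_gap: 0.0107
```

```bash
python3 look.py b2; python3 - <<'E'
from h import *
go([.5385,.205,.16],-144.5)
p=eyes.grab_frame("top");cv2.imwrite("pics/top2.png",cv2.resize(p["frame"][130:260,140:310,::-1],(800,612),interpolation=cv2.INTER_CUBIC)[:600])
E
```

```text
TCP [0.5377 0.2047 0.1797] z [[-0.811, -0.0, 0.584], [-0.584, -0.0, -0.811], [0.0, -1.0, -0.0]]
t 7.65 units [-0.027  0.475  0.011] [0.004 0.026 0.005] force [ 0.68 -0.07 -2.47] gap 0.0103
```

View pics/b2_x.png

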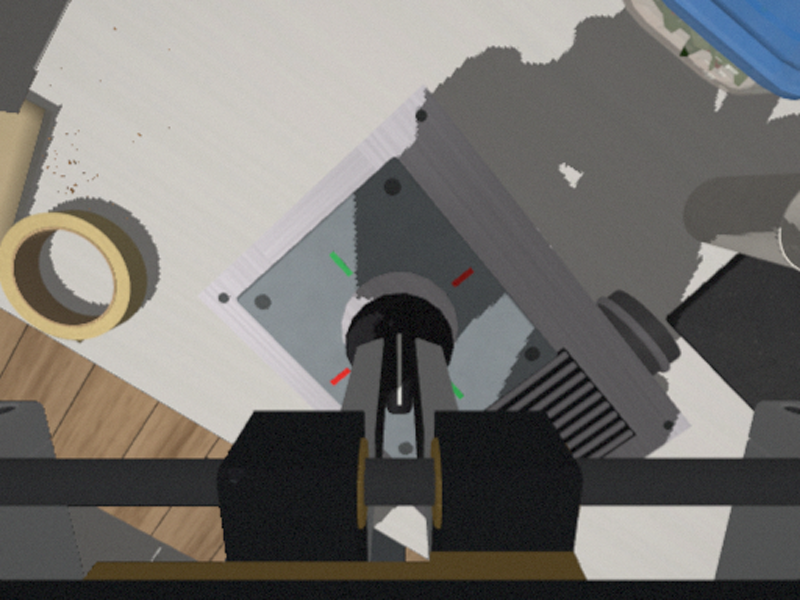

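View pics/top2.png

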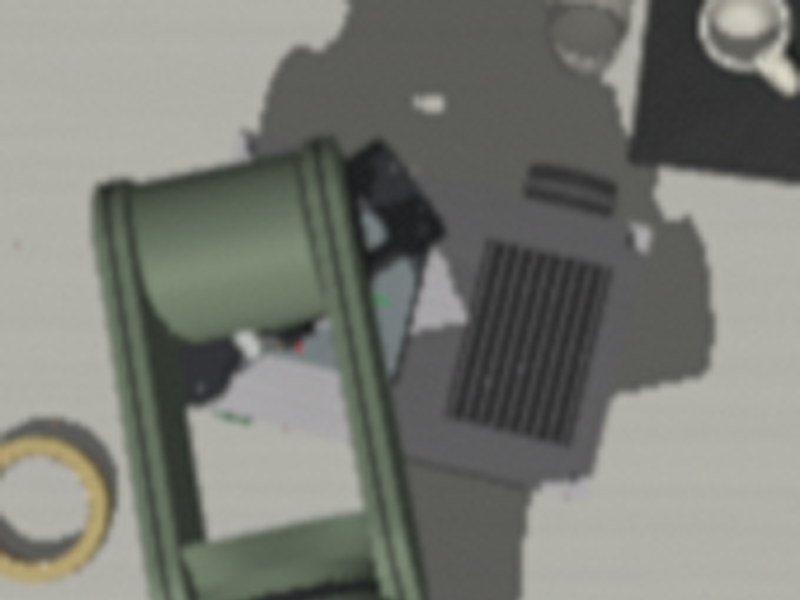

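The cover hangs over the bay. The unit's screws show at (421,115), (224,298), (668,425), and the cover's corners at (395,157), (238,298), (556,353). I compare the two alignments.

```bash
python3 - <<'E'
from h import *
import pickle
p=pickle.load(open("pics/b2.pkl","rb"))
s=.64
def q(a,z):return at_z(p,((a[0]+.5)*s-.5,(a[1]+.5)*s-.5),z)
hd=lambda d:np.degrees(np.arctan2(d[1],d[0])).round(2)
A,B,C=[q(a,.085) for a in [(421,115),(224,298),(668,425)]]
print("unit screws",A.round(4),B.round(4),C.round(4),hd(A-B),hd(A-C),np.linalg.norm(A-B),np.linalg.norm(A-C))
th=np.radians(hd(A-C)-90)
u=R.from_euler('z',th).as_matrix()
# unit: screws symmetric in x; y mid = -60mm
M=(B+C)/2;print("deck centre",M.round(4),"bay",(M+u@[0,.060,0]).round(4))
z=.1797-.029
A,B,C=[q(a,z) for a in [(395,157),(238,298),(556,353)]]
print("cover",A.round(4),B.round(4),C.round(4),hd(A-B),hd(A-C),np.linalg.norm(A-B),np.linalg.norm(A-C),((B+C)/2).round(4))
E
```

```text
unit screws [0.634  0.2588 0.085 ] [0.472  0.2962 0.085 ] [ 0.5729 -0.0007  0.085 ] -12.99 76.77 0.16617933915109473 0.26662294646532925
deck centre [0.5225 0.1478 0.085 ] bay [0.5362 0.2062 0.085 ]
cover [0.6048 0.2557 0.1507] [0.5066 0.2795 0.1507] [0.5756 0.1346 0.1507] -13.66 76.44 0.10104688298843982 0.12455990001784378 [0.5411 0.207  0.1507]
```

Call:
play_rows([
  [0, 0.1, 0, 0, -0.02, 0],
  [0, 0.3, 0, 0, -0.02, 0],
  [0, 0.5, 0, 0, -0.02, 0],
  [0, 0.7, 0, 0, -0.02, 0],
  [0, 0.85, 0, 0, -0.02, 0],
  [0, 1.0, 0, 0, -0.02, 0],
  [0, 1.1, 0, 0, -0.02, 0],
  [0, 1.1, 0, 0, -0.02, 0],
])

```text
time_s: 8.7
tool_pos: [0.5376, 0.204, 0.1355]
eef_rot: [-0.218, 0.673, -0.673, 0.218]
force: [-0.2, -0.1, -3.3]
finger_gap: 0.0108
```

```bash
python3 look.py b3; python3 -c "
from h import *
go([.538,.2053,.135],-144.5)"
```

```text
TCP [0.5376 0.204  0.1355] z [[-0.81, -0.001, 0.586], [-0.586, -0.0, -0.81], [0.001, -1.0, -0.0]]
t 8.75 units [-0.02   0.021 -0.023] [0.    0.038 0.   ] force [ 0.87  0.36 -2.41] gap 0.0106
```

View pics/b3_x.png

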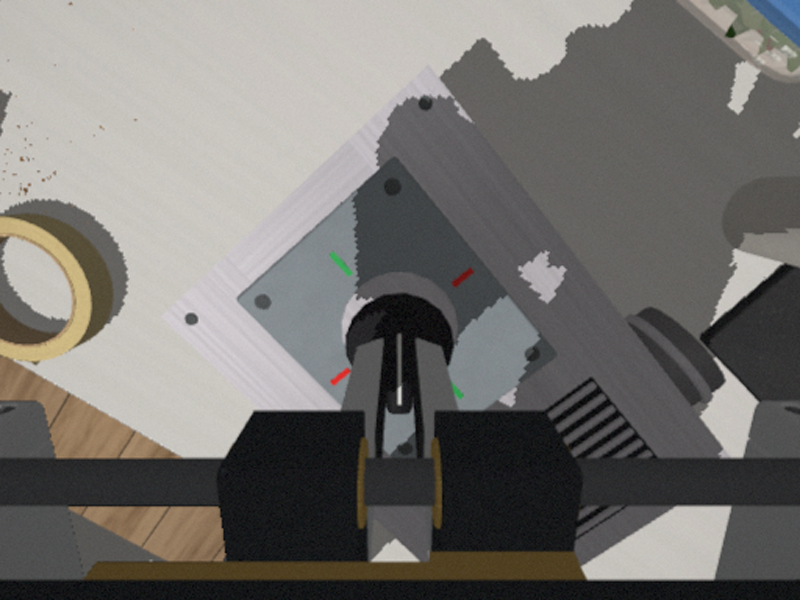

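```bash
python3 - <<'E'
from h import *
import pickle
p=pickle.load(open("pics/b3.pkl","rb"))
s=.64
im=p["frame"];cv2.imwrite("pics/b3c.png",cv2.resize(im[30:240,95:375,::-1],(800,600),interpolation=cv2.INTER_CUBIC))
def q(a,z):return at_z(p,((a[0]+.5)*s-.5,(a[1]+.5)*s-.5),z)[:2]
hd=lambda d:np.degrees(np.arctan2(d[1],d[0])).round(2)
A,B=[q(a,.085) for a in [(425,103),(191,319)]];D,E=[q(a,.085) for a in [(428,66),(165,315)]]
print("screws",A,B,hd(A-B),np.linalg.norm(A-B),"corners",D,E,hd(D-E),np.linalg.norm(D-E))
a,b,c=[q(a,.1065) for a in [(395,157),(238,298),(556,353)]]
print("cover",a,b,c,hd(a-b),hd(a-c),np.linalg.norm(a-b),np.linalg.norm(a-c))
th=np.radians(-13.3);u=np.array([[np.cos(th),-np.sin(th)],[np.sin(th),np.cos(th)]])
print("unit frame: corner D-a",(u.T@(D-a)),"exp .043 .021; E-b",u.T@(E-b),"exp -.043,.021","mid",u.T@((D+E-a-b)/2))
print("mid screws - mid cover",u.T@((A+B-a-b)/2))
E
```

```text
screws [0.63362348 0.25850748] [0.4713994  0.29652028] -13.19 0.16661819982693768 corners [0.64734303 0.26701577] [0.46511606 0.30909202] -13.0 0.18702160343161056
cover [0.60461104 0.25509278] [0.50638822 0.27874493] [0.57567857 0.13397991] -13.54 76.56 0.1010304319733663 0.12452073531966029
unit frame: corner D-a [0.03884299 0.02143368] exp .043 .021; E-b [-0.04714653  0.02003849] exp -.043,.021 mid [-0.00415177  0.02073609]
mid screws - mid cover [-0.00534542  0.00962342]
```

View pics/b3c.png

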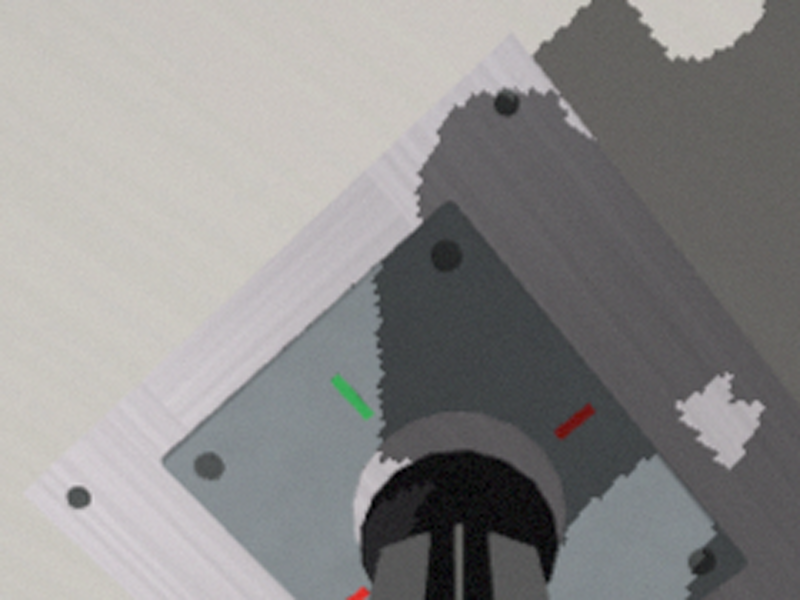

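```bash
python3 - <<'E'
from h import *
import pickle
# tool frame pinhole from calibration
for n,tcp,hd_,g in [("cov1",[.4431,-.1929,.1804],-90.05,.0939),("cov2",[.4444,-.1973,.0472],-86.3,.0419),("b3",[.5376,.204,.1355],-144.1,.0107)]:
    p=pickle.load(open(f"pics/{n}.pkl","rb"))
    h=np.radians(hd_);x=np.array([np.cos(h),np.sin(h),0]);y=np.array([0,0,-1.]);z=np.cross(x,y)
    M=np.c_[x,y,z]
    for q in [(-.008,0,g/2),(-.008,0,-g/2),(.008,0,g/2),(0,0,0)]:
        print(n,q,(proj(p,np.array(tcp)+M@q)/.64).round(1))
    if n=="cov2":
        for c,zz in [((401,337),.067),((400,408),.067)]: print("line",M.T@(at_z(p,np.array(c)*.64,zz)-tcp))
    T=np.array(p["cam_to_world"]);print("cam in tool",M.T@(T[:3,3]-tcp),"look",M.T@-T[:3,2])
p=pickle.load(open("pics/cov2.pkl","rb"));im=p["frame"]
cv2.imwrite("pics/cov2c.png",cv2.resize(im[170:300,170:340,::-1],(784,600),interpolation=cv2.INTER_CUBIC))
E
```

```text
cov1 (-0.008, 0, 0.04695) [509.2 340.5]
cov1 (-0.008, 0, -0.04695) [291.6 340.3]
cov1 (0.008, 0, 0.04695) [506.8 374.6]
cov1 (0, 0, 0) [400.4 357.6]
cam in tool [-0.07676451 -0.17952651 -0.0003908 ] look [ 0.26409362  0.96449559 -0.0016765 ]
cov2 (-0.008, 0, 0.02095) [448.9 340.6]
cov2 (-0.008, 0, -0.02095) [351.8 340.5]
cov2 (0.008, 0, 0.02095) [447.7 374.6]
cov2 (0, 0, 0) [400.3 357.7]
line [-0.01706171 -0.0198      0.00017737]
line [ 0.01324587 -0.0198     -0.00014823]
cam in tool [-0.07704953 -0.17944576 -0.00068208] look [ 2.65341224e-01  9.64154567e-01 -7.47471426e-05]
b3 (-0.008, 0, 0.00535) [411.7 339.5]
b3 (-0.008, 0, -0.00535) [386.9 339.5]
b3 (0.008, 0, 0.00535) [411.4 373.5]
b3 (0, 0, 0) [399.3 356.7]
cam in tool [-7.67731159e-02 -1.79344419e-01 -1.57345607e-04] look [ 2.66536900e-01  9.63824622e-01 -4.23778345e-04]
```

View pics/cov2c.png

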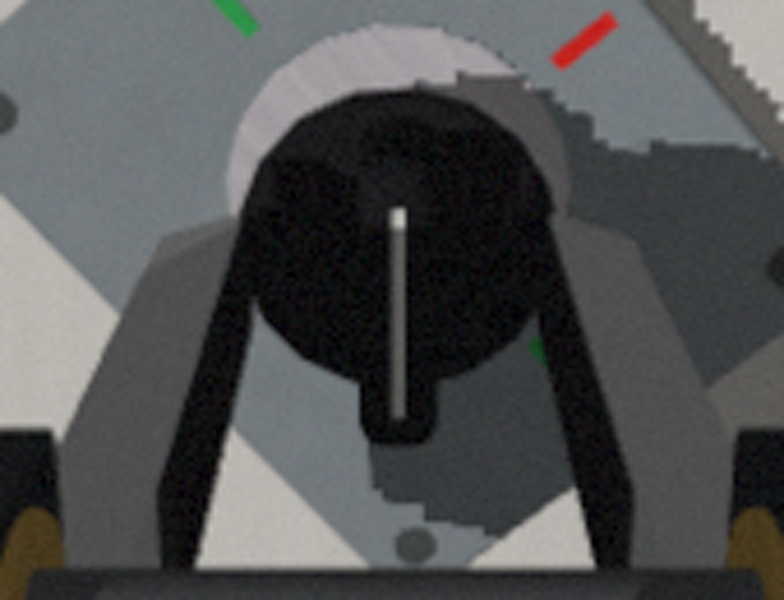

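Fingertip projections agree with the calibration. The cover sits about 3.5–4 mm too far along unit +x in relation to the deck edges, with y and yaw fine. I shift it 3.5 mm and lower the skirt gently; the spring limits the force.

```bash
python3 -c "
from h import *
go([.5342,.2048,.122],-143.8)"
```

```text
t 8.75 units [ 0.064  0.346 -0.069] [ 0.    -0.032  0.   ] force [ 0.87  0.36 -2.41] gap 0.0106
```

Call:
play_rows([
  [0.03, 0, -0.04, 0, -0.03, 0],
  [0.064, 0, -0.07, 0, -0.03, 0],
  [0.064, 0.05, -0.07, 0, -0.03, 0],
  [0.064, 0.11, -0.07, 0, -0.03, 0],
  [0.064, 0.17, -0.07, 0, -0.03, 0],
  [0.064, 0.23, -0.07, 0, -0.03, 0],
  [0.064, 0.29, -0.07, 0, -0.03, 0],
  [0.064, 0.34, -0.07, 0, -0.03, 0],
])

```text
time_s: 9.75
tool_pos: [0.5341, 0.2048, 0.122]
eef_rot: [-0.22, 0.672, -0.672, 0.219]
force: [-0.1, 0.1, -2.4]
finger_gap: 0.0105
```

```bash
python3 look.py b4; python3 -c "
from h import *
go([.5342,.2048,.118],-143.8)
print(np.round(robot.state()['moment'],2))"
```

```text
TCP [0.5341 0.2048 0.122 ] z [[-0.807, -0.0, 0.59], [-0.59, -0.0, -0.807], [0.0, -1.0, -0.0]]
t 9.8 units [-0.006  0.094  0.003] [ 0.001 -0.002  0.003] force [ 0.82 -0.5  -3.55] gap 0.0109
[-0.05  0.1   0.03]
```

View pics/b4_x.png

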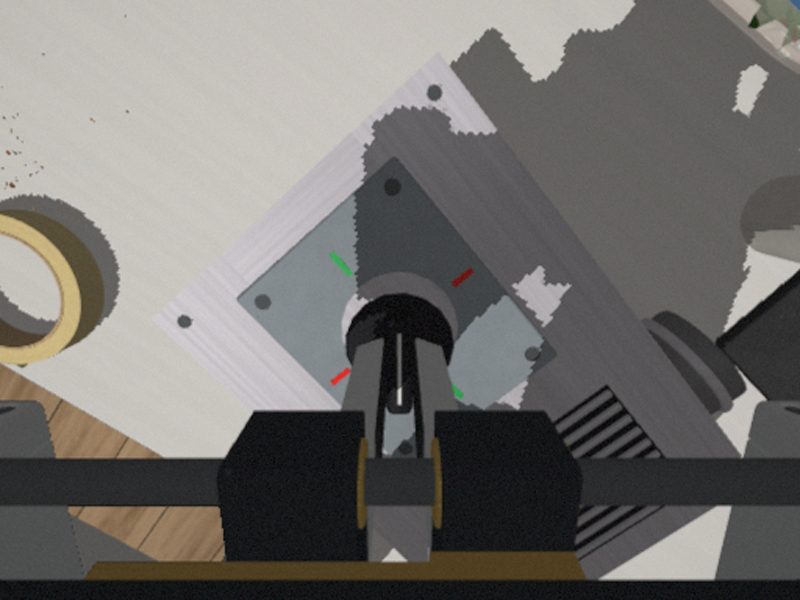

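The skirt is entering with no contact force. I lower it to home plus about 1.5 mm of spring.

Call:
play_rows([
  [0, 0.03, 0, 0, 0, 0],
  [0, 0.06, 0, 0, 0, 0],
  [0, 0.09, 0, 0, 0, 0],
  [0, 0.11, 0, 0, 0, 0],
  [0, 0.13, 0, 0, 0, 0],
  [0, 0.13, 0, 0, 0, 0],
  [0, 0.13, 0, 0, 0, 0],
  [0, 0.13, 0, 0, 0, 0],
])

```text
time_s: 10.8
tool_pos: [0.5343, 0.2048, 0.1174]
eef_rot: [0.219, -0.672, 0.672, -0.22]
force: [-2.7, -0.2, 5.3]
finger_gap: 0.0108
```

```bash
python3 look.py b5; python3 - <<'E'
from h import *
go([.5342,.2048,.1165],-143.8)
import pickle
p=pickle.load(open("pics/b5.pkl","rb"));cv2.imwrite("pics/b5c.png",cv2.resize(p["frame"][20:260,85:405,::-1],(800,600),interpolation=cv2.INTER_CUBIC))
E
```

```text
TCP [0.5343 0.2048 0.1174] z [[-0.807, 0.0, 0.59], [-0.59, 0.0, -0.807], [-0.0, -1.0, 0.0]]
t 10.85 units [0.002 0.021 0.   ] [-0.001 -0.002 -0.002] force [-2.67 -0.61  5.09] gap 0.0104
```

View pics/b5c.png

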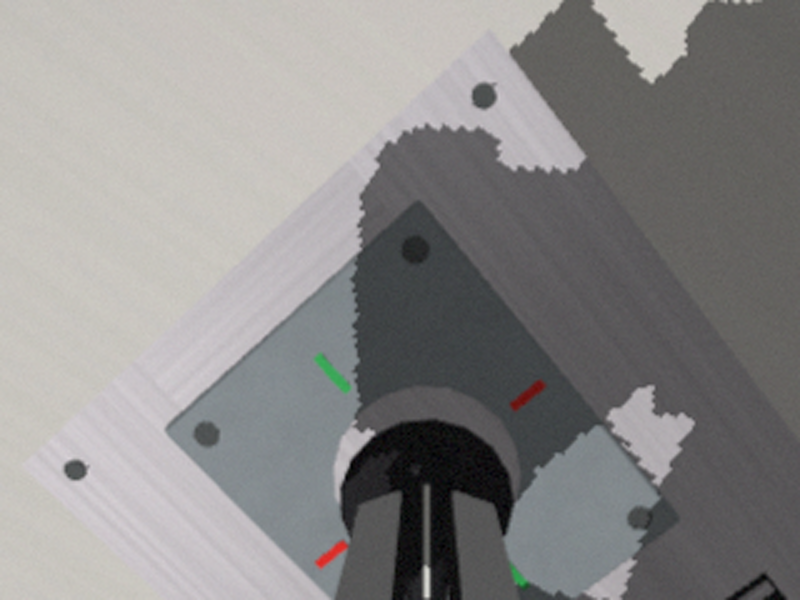

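```bash
python3 - <<'E'
from h import *
import pickle
p=pickle.load(open("pics/b5.pkl","rb"))
def q(a,z):return at_z(p,(85+(a[0]+.5)*.4-.5,20+(a[1]+.5)*.4-.5),z)[:2]
hd=lambda d:np.degrees(np.arctan2(d[1],d[0])).round(2)
A,B=[q(a,.085) for a in [(484,96),(76,470)]];D,E=[q(a,.085) for a in [(488,30),(22,462)]]
for z in (.089,):
    a,b,c=[q(k,z) for k in [(419,200),(165,430),(680,520)]]
    print("cover",a,b,c,hd(a-b),hd(a-c),np.linalg.norm(a-b),np.linalg.norm(a-c),"unit",hd(D-E),hd(A-B),np.linalg.norm(D-E))
    th=np.radians(-13.1);u=np.array([[np.cos(th),-np.sin(th)],[np.sin(th),np.cos(th)]])
    print(u.T@(D-a),u.T@(E-b),"mid",u.T@((D+E-a-b)/2),"screws",u.T@((A+B-a-b)/2))
E
```

```text
cover [0.60120743 0.25667912] [0.50149142 0.27975325] [0.57201909 0.13352749] -13.03 76.67 0.10235086268931373 0.126563355447881 unit -13.42 -13.13 0.18853506774016046
[0.04260424 0.02101479] [-0.04357719  0.02217916] mid [-0.00048647  0.02159697] screws [-0.0006338  0.0092254]
```

The cover is home and centred to within about 0.6 mm, parallel to the unit. The grip is about 3.5 mm off-centre along the wing, so I regrip centred before turning, to avoid side-loading the cover.

Call:
play_rows([
  [0, 0, 0, 0, 0, 0],
  [0, 0, 0, 0, 0, 0],
  [0, 0, 0, 0, 0, 0],
  [0, 0, 0, 0, 0, 0],
  [-0.04, 0, 0, 0, 0, 0],
  [-0.085, 0, 0, 0, 0, 0],
  [-0.085, 0.02, 0, 0, 0, 0],
  [-0.085, 0.02, 0, 0, 0, 0],
], gripper=0.3)

```text
time_s: 11.85
tool_pos: [0.5368, 0.2068, 0.1161]
eef_rot: [-0.22, 0.672, -0.672, 0.219]
force: [-1.3, 0.7, -0.2]
finger_gap: 0.0284
```

```bash
python3 look.py b6; python3 - <<'E'
from h import *
go([.5371,.2069,.116],-86.3)
import pickle
p=pickle.load(open("pics/b6.pkl","rb"));cv2.imwrite("pics/b6c.png",cv2.resize(p["frame"][100:300,120:387,::-1],(800,600),interpolation=cv2.INTER_CUBIC))
E
```

```text
TCP [0.5368 0.2068 0.1161] z [[-0.807, -0.0, 0.59], [-0.59, -0.0, -0.807], [0.0, -1.0, -0.0]]
t 11.9 units [-0.007  0.004  0.002] [ 1.000e-03 -5.752e+00  1.000e-03] force [-0.97 -0.75 -0.39] gap 0.0284
```

View pics/b6c.png

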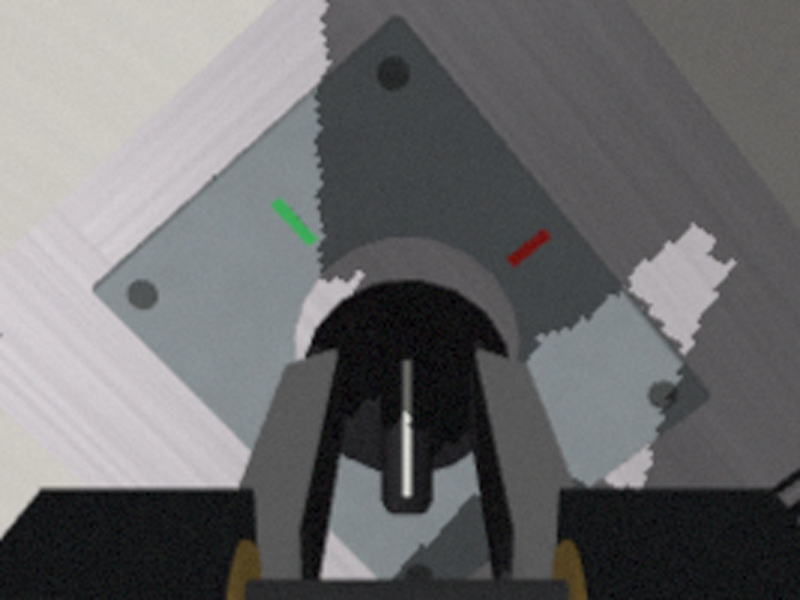

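Free and flat: the wing is between the fingers at (407,430) in the crop, with no residual force. I close and turn counter-clockwise toward the slot angle.

Call:
play_rows([
  [0, 0, 0, 0, 0, 0],
  [0, 0, 0, 0, 0, 0],
  [0, 0, 0, 0, 0, 0],
  [0, 0, 0, 0, 0, 0],
  [0, 0, 0, 0, -0.4, 0],
  [0, 0, 0, 0, -1.0, 0],
  [0, 0, 0, 0, -1.7, 0],
  [0, 0, 0, 0, -2.4, 0],
], gripper=0, force=30)

```text
time_s: 12.9
tool_pos: [0.537, 0.2067, 0.1163]
eef_rot: [0.356, -0.611, 0.611, -0.356]
force: [1.2, -0.0, -0.0]
finger_gap: 0.0106
```

Call:
play_rows([
  [0, 0, 0, 0, -0.6, 0],
  [0, 0, 0, 0, -1.2, 0],
  [0, 0, 0, 0, -1.8, 0],
  [0, 0, 0, 0, -2.4, 0],
  [0, 0, 0, 0, -2.9, 0],
  [0, 0, 0, 0, -3.2, 0],
  [0, 0, 0, 0, -3.35, 0],
  [0, 0, 0, 0, -3.35, 0],
])

```text
time_s: 13.9
tool_pos: [0.5372, 0.2067, 0.1163]
eef_rot: [-0.516, 0.484, -0.484, 0.516]
force: [1.7, -0.8, -1.8]
finger_gap: 0.0106
```

```bash
python3 look.py b7; python3 - <<'E'
from h import *
go([.5371,.2069,.116],-86.3)
print(np.round(robot.state()['moment'],2))
E
```

```text
TCP [0.5372 0.2067 0.1163] z [[0.064, 0.001, 0.998], [-0.998, -0.0, 0.064], [0.0, -1.0, 0.001]]
t 13.95 units [-0.005  0.007 -0.002] [-0.003 -0.005  0.001] force [ 1.63 -0.02 -0.54] gap 0.0108
[-0.18 -0.15  0.03]
```

View pics/b7_x.png

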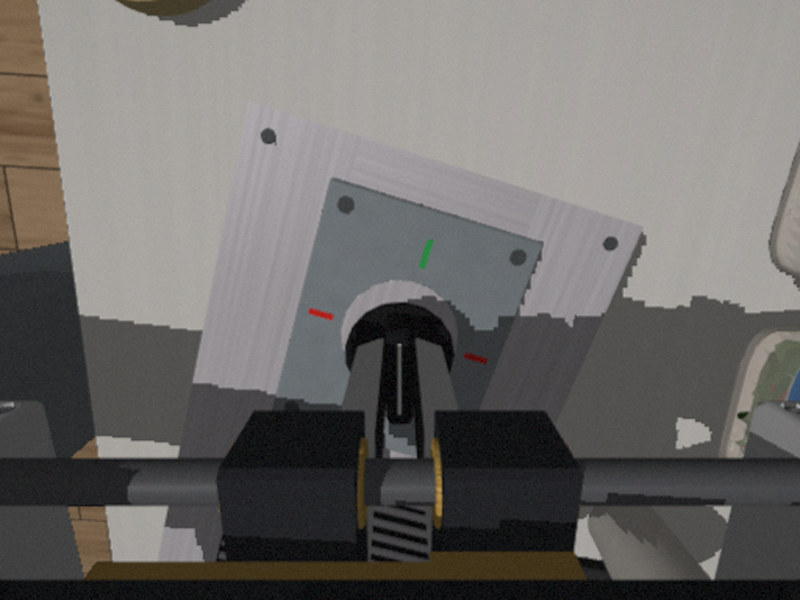

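Cover still square and home; stud now at about -0.297 by the camera's slot reading. I push down in small steps, checking force.

Call:
play_rows([
  [0, 0.015, 0, 0, 0, 0],
  [0, 0.03, 0, 0, 0, 0],
  [0, 0.045, 0, 0, 0, 0],
  [0, 0.06, 0, 0, 0, 0],
  [0, 0.07, 0, 0, 0, 0],
  [0, 0.075, 0, 0, 0, 0],
  [0, 0.075, 0, 0, 0, 0],
  [0, 0.075, 0, 0, 0, 0],
])

```text
time_s: 14.95
tool_pos: [0.5372, 0.2067, 0.1139]
eef_rot: [-0.516, 0.483, -0.484, 0.516]
force: [-1.3, -1.2, 5.8]
finger_gap: 0.0105
```

Call:
play_rows([
  [0, 0.015, 0, 0, 0, 0],
  [0, 0.03, 0, 0, 0, 0],
  [0, 0.045, 0, 0, 0, 0],
  [0, 0.06, 0, 0, 0, 0],
  [0, 0.07, 0, 0, 0, 0],
  [0, 0.075, 0, 0, 0, 0],
  [0, 0.075, 0, 0, 0, 0],
  [0, 0.075, 0, 0, 0, 0],
])

```text
time_s: 15.95
tool_pos: [0.5372, 0.2067, 0.1111]
eef_rot: [-0.516, 0.483, -0.484, 0.516]
force: [-1.2, -1.6, 6.5]
finger_gap: 0.0109
```

Call:
play_rows([
  [0, 0.015, 0, 0, 0, 0],
  [0, 0.03, 0, 0, 0, 0],
  [0, 0.045, 0, 0, 0, 0],
  [0, 0.06, 0, 0, 0, 0],
  [0, 0.07, 0, 0, 0, 0],
  [0, 0.075, 0, 0, 0, 0],
  [0, 0.075, 0, 0, 0, 0],
  [0, 0.075, 0, 0, 0, 0],
])

```text
time_s: 16.95
tool_pos: [0.5372, 0.2067, 0.1084]
eef_rot: [-0.516, 0.483, -0.484, 0.516]
force: [-1.7, -2.0, 8.0]
finger_gap: 0.0107
```

About 8 mm in with 8 N, the pure spring value and past any jaw landing, so the pin is in the slot. I continue down.

Call:
play_rows([
  [0, 0.02, 0, 0, 0, 0],
  [0, 0.04, 0, 0, 0, 0],
  [0, 0.06, 0, 0, 0, 0],
  [0, 0.075, 0, 0, 0, 0],
  [0, 0.085, 0, 0, 0, 0],
  [0, 0.095, 0, 0, 0, 0],
  [0, 0.1, 0, 0, 0, 0],
  [0, 0.1, 0, 0, 0, 0],
])

```text
time_s: 17.95
tool_pos: [0.5372, 0.2068, 0.1047]
eef_rot: [-0.516, 0.483, -0.484, 0.516]
force: [-2.1, -2.2, 10.5]
finger_gap: 0.0108
```

Call:
play_rows([
  [0, 0.01, 0, 0, 0, 0],
  [0, 0.02, 0, 0, 0, 0],
  [0, 0.03, 0, 0, 0, 0],
  [0, 0.035, 0, 0, 0, 0],
  [0, 0.04, 0, 0, 0, 0],
  [0, 0.045, 0, 0, 0, 0],
  [0, 0.045, 0, 0, 0, 0],
  [0, 0.045, 0, 0, 0, 0],
])

```text
time_s: 18.95
tool_pos: [0.5373, 0.2068, 0.1031]
eef_rot: [-0.516, 0.483, -0.484, 0.516]
force: [-3.3, -1.9, 9.7]
finger_gap: 0.011
```

Call:
play_rows([
  [0, 0.01, 0, 0, 0, 0],
  [0, 0.02, 0, 0, 0, 0],
  [0, 0.03, 0, 0, 0, 0],
  [0, 0.035, 0, 0, 0, 0],
  [0, 0.04, 0, 0, 0, 0],
  [0, 0.045, 0, 0, 0, 0],
  [0, 0.045, 0, 0, 0, 0],
  [0, 0.045, 0, 0, 0, 0],
])

```text
time_s: 19.95
tool_pos: [0.5373, 0.2068, 0.1022]
eef_rot: [-0.516, 0.483, -0.484, 0.516]
force: [-3.8, -3.1, 15.2]
finger_gap: 0.0106
```

Force is rising faster than the spring, so the bottom is near 14 mm. One more small push to confirm.

Call:
play_rows([
  [0, 0.005, 0, 0, 0, 0],
  [0, 0.01, 0, 0, 0, 0],
  [0, 0.015, 0, 0, 0, 0],
  [0, 0.02, 0, 0, 0, 0],
  [0, 0.02, 0, 0, 0, 0],
  [0, 0.02, 0, 0, 0, 0],
  [0, 0.02, 0, 0, 0, 0],
  [0, 0.02, 0, 0, 0, 0],
])

```text
time_s: 20.95
tool_pos: [0.5373, 0.2068, 0.1021]
eef_rot: [-0.516, 0.483, -0.484, 0.516]
force: [-5.4, -3.6, 18.3]
finger_gap: 0.0111
```

```bash
python3 look.py b8; python3 - <<'E'
from h import *
go([.5371,.2069,.116],-86.3)
print(np.round(robot.state()['moment'],2))
E
```

```text
TCP [0.5373 0.2068 0.1021] z [[0.064, 0.001, 0.998], [-0.998, -0.0, 0.064], [0.0, -1.0, 0.001]]
t 21.0 units [-0.003 -0.348 -0.005] [-0.005 -0.001  0.002] force [-6.99 -2.77 18.31] gap 0.011
[-0.7   1.31  0.01]
```

View pics/b8_x.png

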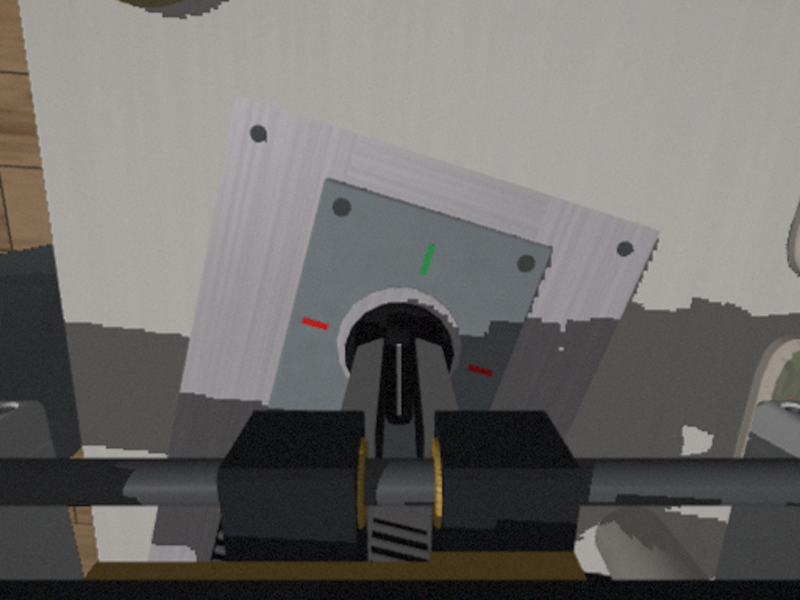

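Bottom confirmed at about 14.2 mm with 18 N. I turn clockwise, easing the small side load.

Call:
play_rows([
  [0, 0, -0.01, 0, 0.3, 0],
  [0, 0, -0.015, 0, 0.8, 0],
  [0, 0, -0.015, 0, 1.3, 0],
  [0, 0, -0.015, 0, 1.8, 0],
  [0, 0, -0.015, 0, 2.3, 0],
  [0, 0, -0.015, 0, 2.8, 0],
  [0, 0, -0.015, 0, 3.3, 0],
  [0, 0, -0.015, 0, 3.8, 0],
])

```text
time_s: 22.0
tool_pos: [0.5371, 0.2068, 0.1021]
eef_rot: [0.329, -0.625, 0.626, -0.33]
force: [-4.7, -2.2, 17.5]
finger_gap: 0.0108
```

```bash
python3 - <<'E'
from h import *
go([.5371,.2069,.102],-86.3)
print(np.round(robot.state()['moment'],2))
E
```

```text
t 22.0 units [-0.001  0.003 -0.001] [-1.000e-02 -3.817e+00 -3.000e-03] force [-4.66 -2.19 17.51] gap 0.0108
[-0.7   1.15  0.09]
```

Call:
play_rows([
  [0, 0, 0, 0, 0.6, 0],
  [0, 0, 0, 0, 1.3, 0],
  [0, 0, 0, 0, 2.0, 0],
  [0, 0, 0, 0, 2.7, 0],
  [0, 0, 0, 0, 3.4, 0],
  [0, 0, 0, 0, 4.1, 0],
  [0, 0, 0, 0, 4.7, 0],
  [0, 0, 0, 0, 5.1, 0],
])

```text
time_s: 23.0
tool_pos: [0.537, 0.207, 0.1021]
eef_rot: [-0.027, 0.707, -0.706, 0.029]
force: [-4.9, -2.3, 17.5]
finger_gap: 0.0106
```

```bash
python3 look.py b9; python3 - <<'E'
from h import *
go([.5371,.2069,.102],-86.3)
print(np.round(robot.state()['moment'],2), np.round(robot.state()['joint_positions'],2))
E
```

```text
TCP [0.537  0.207  0.1021] z [[-0.997, 0.002, 0.079], [-0.079, 0.0, -0.997], [-0.002, -1.0, -0.0]]
t 23.05 units [-0.003  0.003  0.004] [-6.000e-03 -8.924e+00 -8.000e-03] force [-4.73 -1.97 17.07] gap 0.0106
[-0.46  1.26  0.03] [ 0.22  0.31  1.64 -0.    1.19  1.71]
```

View pics/b9_x.png

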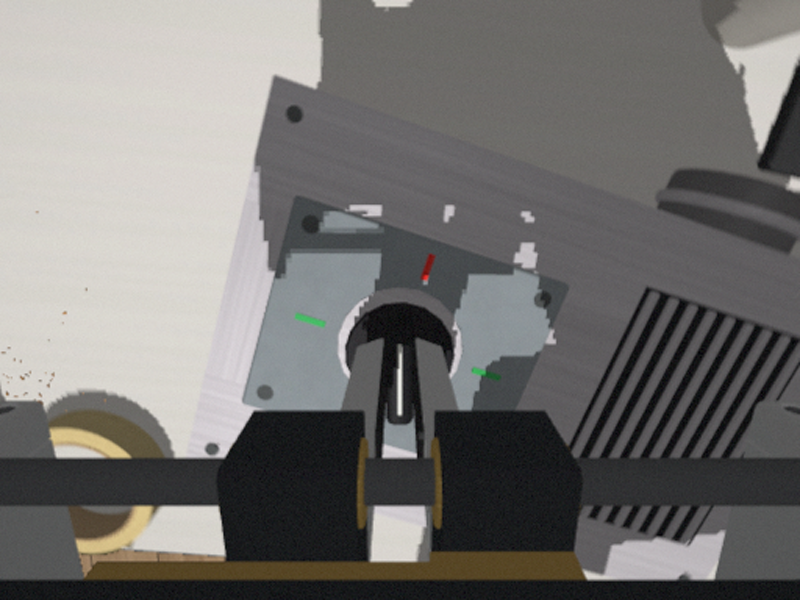

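The wing turned the full 89° and stayed at the bottom, with the cover still. I ease up while holding to let the pin rise into its seat.

Call:
play_rows([
  [0, -0.02, 0, 0, 0, 0],
  [0, -0.04, 0, 0, 0, 0],
  [0, -0.06, 0, 0, 0, 0],
  [0, -0.08, 0, 0, 0, 0],
  [0, -0.1, 0, 0, 0, 0],
  [0, -0.115, 0, 0, 0, 0],
  [0, -0.125, 0, 0, 0, 0],
  [0, -0.125, 0, 0, 0, 0],
])

```text
time_s: 24.05
tool_pos: [0.5369, 0.207, 0.1055]
eef_rot: [-0.028, 0.707, -0.706, 0.029]
force: [-2.0, -1.1, 9.9]
finger_gap: 0.0109
```

Call:
play_rows([
  [0, -0.01, 0, 0, 0, 0],
  [0, -0.02, 0, 0, 0, 0],
  [0, -0.03, 0, 0, 0, 0],
  [0, -0.04, 0, 0, 0, 0],
  [0, -0.045, 0, 0, 0, 0],
  [0, -0.05, 0, 0, 0, 0],
  [0, -0.05, 0, 0, 0, 0],
  [0, -0.05, 0, 0, 0, 0],
])

```text
time_s: 25.05
tool_pos: [0.5368, 0.207, 0.1071]
eef_rot: [-0.028, 0.707, -0.706, 0.029]
force: [-0.3, -1.4, 7.5]
finger_gap: 0.011
```

Call:
play_rows([
  [0, -0.005, 0, 0, 0, 0],
  [0, -0.01, 0, 0, 0, 0],
  [0, -0.015, 0, 0, 0, 0],
  [0, -0.02, 0, 0, 0, 0],
  [0, -0.02, 0, 0, 0, 0],
  [0, -0.02, 0, 0, 0, 0],
  [0, -0.02, 0, 0, 0, 0],
  [0, -0.02, 0, 0, 0, 0],
])

```text
time_s: 26.05
tool_pos: [0.5368, 0.207, 0.1072]
eef_rot: [-0.028, 0.707, -0.706, 0.029]
force: [-1.0, -1.0, 5.1]
finger_gap: 0.0107
```

The stud now holds at 0.1072 while the force drops, so the pin is seated. I let go and then rise straight up.

Call:
play_rows([
  [0, 0, 0, 0, 0, 0],
  [0, 0, 0, 0, 0, 0],
  [0, 0, 0, 0, 0, 0],
  [0, 0, 0, 0, 0, 0],
  [0, -0.1, 0, 0, 0, 0],
  [0, -0.4, 0, 0, 0, 0],
  [0, -1.0, 0, 0, 0, 0],
  [0, -1.8, 0, 0, 0, 0],
], gripper=0.4)

```text
time_s: 27.05
tool_pos: [0.5359, 0.2067, 0.1795]
eef_rot: [0.029, -0.706, 0.707, -0.029]
force: [-0.1, 0.3, 0.2]
finger_gap: 0.0375
```

Call:
play_rows([
  [0, -0.3, 0, 0, 0, 0],
  [0, -0.6, 0, 0, 0, 0],
  [0, -0.9, 0, 0, 0, 0],
  [0, -1.1, 0, 0, 0, 0],
  [0, -1.2, 0, 0, 0, 0],
  [0, -1.2, 0, 0, 0, 0],
  [0, -1.2, 0, 0, 0, 0],
  [0, -1.2, 0, 0, 0, 0],
])

```text
time_s: 28.05
tool_pos: [0.536, 0.2067, 0.2261]
eef_rot: [0.029, -0.706, 0.707, -0.029]
force: [0.2, -1.0, -0.2]
finger_gap: 0.0372
```

```bash
python3 look.py f1; python3 - <<'E'
from h import *
import pickle
go([.5371,.2069,.2],-86.3)
p=pickle.load(open("pics/f1.pkl","rb"));cv2.imwrite("pics/f1c.png",cv2.resize(p["frame"][60:285,110:410,::-1],(800,600),interpolation=cv2.INTER_CUBIC))
p=eyes.grab_frame("scene");cv2.imwrite("pics/f1s.png",cv2.resize(p["frame"][120:300,150:390,::-1],(800,600),interpolation=cv2.INTER_CUBIC))
E
```

```text
TCP [0.536  0.2067 0.2261] z [[-0.997, -0.001, 0.082], [-0.082, -0.0, -0.997], [0.001, -1.0, 0.0]]
t 28.1 units [-0.027  0.655 -0.002] [ 3.000e-03 -8.902e+00  4.000e-03] force [-0.84  0.31  0.04] gap 0.0377
```

View pics/f1c.png

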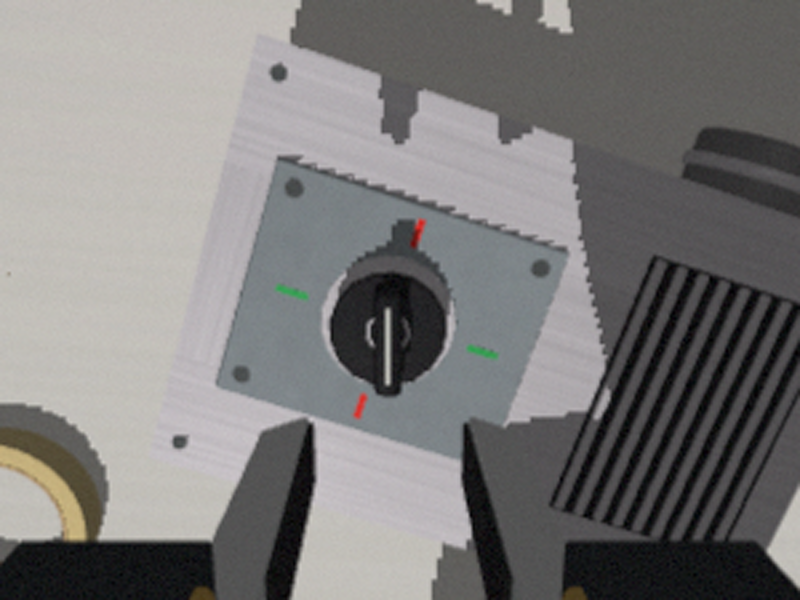

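View pics/f1s.png

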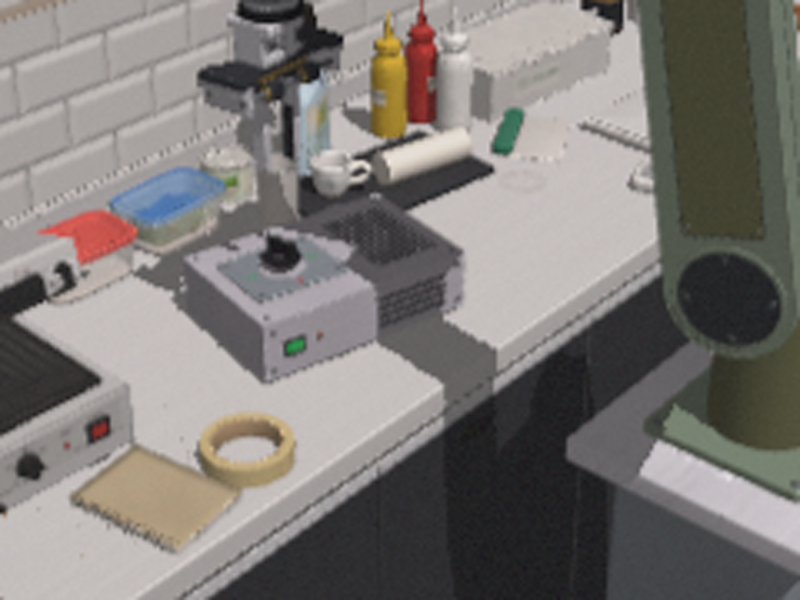

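The view shows the cover square and flat. The wing is free of the fingers and still turned: white line (388,308) to (388,385), about 17° short of the red marks, matching the slot offset. A quick check of the wing height from parallax:

```bash
python3 - <<'E'
from h import *
import pickle
p=pickle.load(open("pics/f1.pkl","rb"))
q=lambda a,z:at_z(p,(110+(a[0]+.5)*.375-.5,60+(a[1]+.5)*.375-.5),z)[:2]
g=(q((293,291),.089)+q((482,352),.089))/2; r=(q((418,234),.089)+q((361,406),.089))/2
print("marks centre",g.round(4),r.round(4))
for z in (.138,.133,.129,.124): 
    a,b=q((388,309),z),q((388,385),z);print(z,((a+b)/2).round(4),np.linalg.norm(a-b).round(4))
p=pickle.load(open("pics/cov1.pkl","rb"));
p=eyes.grab_frame("top")
for t in ("steel_cup","timer","order_pad","tape_roll","scraper"):print(t,[(np.round(d["xy"],1),round(d["conf"],2)) for d in eyes.place_of(p,t)][:1])
s=robot.state();print(s["time_s"],np.round(s["force"],1))
E
```

```text
marks centre [0.5364 0.2064] [0.536  0.2063]
0.138 [0.5385 0.2068] 0.0289
0.133 [0.5371 0.2066] 0.0295
0.129 [0.536  0.2066] 0.0299
0.124 [0.5346 0.2064] 0.0304
steel_cup [(array([265.3, 135.2]), 0.86)]
timer [(array([396.6, 236.3]), 0.7)]
order_pad [(array([116.9, 230.1]), 0.87)]
tape_roll [(array([146. , 238.9]), 0.86)]
scraper [(array([400.1, 168.6]), 0.66)]
28.45 [ 0.5 -0.7 -0.3]
```

The wing top sits at about 0.129 m, roughly 9 mm in, which fits locked, and the other things have not moved. I hand in.

```bash
python3 -c "
from rig import job
print(job.close_job())"
```

```text
the job is handed in; nothing more can be done
None
```

The access cover is back on the filter unit, flat and fully home over the bay, with the stud locked and the gripper clear. I handed the job in at about 28.5 s of the 56 s.

- **Cover:** I carried it by the wing and lowered it into the bay. It came down centred to within about 0.6 mm and parallel to the unit. I regripped once, because the first grip was about 3.5 mm off-centre along the wing.
- **Stud:** The camera showed the slot turned about 0.30 rad counter-clockwise from the unit's y axis, and the pin dropped in at that angle without landing on the jaws. It bottomed at about 14 mm. The most push I read was 18 N, against the roughly 40 N limit. I then turned it 89° clockwise.
- **Last checks:** On easing up, the pin rose about 5 mm and stopped while the force fell, which means it is in its seat. After I let go, the wing stayed turned and its top sat about 9 mm below the stud-out height. The measured force was near zero.
- **Other things on the counter:** The four with a start reading in the top camera (timer, order pad, tape roll, steel cup) were found within about 2 pixels of it. The top camera missed the scraper at the start. I never reached near it, but I have no before-and-after comparison for it.

**Disagreements:** The camera readings of the bay centre differed from each other by up to about 3 mm, so I aligned the cover to the deck edges in the same picture. With the stud at the bottom there was a side force of up to 7 N, which was gone once I let go.

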